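# Shut the drill-bit case

### The job

Put the drill-bit case away: with the fingers only pushing, first fold the upright green flap right down flat into the case while the lid is still open, then swing the brown lid over it until it lies fully shut. Do not grip the flap or the lid and do not slam the lid, and leave everything else on the bench and in the case where it is.

Things in the scene. Friction and masses are not known exactly. Their poses are not given: they have to be found in the camera images.
- case: open wooden drill-bit case, 220 mm (its x) by 240 mm (its y) by 85 mm tall, walls 10 mm, fixed on a pine board on the bench, at a height that varies (0 to 35 mm). Origin: centre of the case's underside, on the board; z up. Lid hinged on its +x wall, green flap just inside its -x (front) wall; both hinge lines run along its y. Front faces the robot's left (world +y), up to 29 degrees off.
- leaf (a joint): green flap's angle, rad: 0 = folded flat in the case, 1.57 = upright, larger = leaning out over the front wall (stop 1.8); starts 1.40 to 1.72. Hinge line at case x = -95 mm, case z = 60 mm; it folds towards case +x. Flat, its top face is at case z = 65 mm, below the rim. Stiff hinge (0.4 N m): it stays wherever it is left and must be pushed all the way, with 1 to 6 N near its edge.
- leaf_edge (a point): middle of the free edge of the green flap, 160 mm from its hinge line. The flap is a board 206 mm wide, 10 mm thick (5 either side of the plane through the hinge line). Its plain face looks out over the front wall and ends up on top: push on that. Black holders 8 mm proud with drill bits are on its other face. Gripping it (fingers on board and holders at once) is not allowed.
- lid (a joint): lid angle, rad: 0 = shut on the rim, 1.57 = straight up, larger = leaning back away from the case (stop 1.9); starts 1.55 to 1.85. Hinge line at case x = +110 mm, case z = 85 mm. Stiff hinge (0.8 N m): the lid stays where it is left and must be pushed all the way down, with 2 to 8 N near its edge. It strikes the flap if that still stands.
- lid_edge (a point): middle of the free edge of the brown lid, 225 mm from its hinge line. The lid is a board 240 mm wide, 12 mm thick, underside in the hinge plane, no handle. Its plain outer face looks away from the case while open and ends up on top: push on that. A pale lining 4 mm thick is on its inner face, 15 to 20 mm in from the edges. Gripping it (fingers on board and lining at once) is not allowed.
- bit_tin: small aluminium tin, 36 mm across, 28 mm tall, standing loose inside the case on its floor; origin under its centre. Leave alone
- sanding_block: small cork block 30 x 60 x 22 mm, lying loose inside the case on its floor; origin under its centre. Leave alone
- screw_jar: glass jar with a yellow cap, 60 mm across, 85 mm tall, loose on the same pine board beside the case, about 200 mm from the case centre along the case +y axis; origin under its centre. Leave alone
- glue_bottle: white bottle with a red cap, 60 mm across, 180 mm tall, loose on the bench; origin under its centre. Leave alone
- hammer: hammer lying loose on the bench; origin near the middle of its length. Leave alone
- pencil: flat red carpenter pencil 170 x 12 x 8 mm, loose on the bench; origin under its centre. Leave alone

How it is judged (in metres and radians):
On the way, in this order (a step that is already met when the one before it is completed fails the run):
1. the flap is folded flat while the lid still stands open (value of joint leaf below 0.06 rad and value of joint lid above 0.8 rad), for 0.2 s.
2. the lid is shut over the flap (value of joint lid below 0.03 rad and value of joint leaf below 0.06 rad), for 0.2 s.
At the end, for the whole second after the job is handed in: The flap lies flat in the case (within 0.06 rad, 10 mm at its edge) and the lid lies shut (within 0.03 rad, 7 mm at its edge), both at rest (all of step 2 and velocity of joint lid between -0.05 and 0.05 rad/s); the robot touches nothing.
It fails at once if the flap is gripped: fingers press on its board and on its bit holders at once (contact force between the fingers and leaf_c0 above 1 N and (contact force between the fingers and leaf_c1 above 1 N or contact force between the fingers and leaf_c2 above 1 N)).
It fails at once if the lid is gripped: fingers press on its board and on its lining at once (contact force between the fingers and lid_c0 above 1 N and contact force between the fingers and lid_c1 above 1 N).
It fails at once if the lid is slammed (closing faster than 2.5 rad/s) (velocity of joint lid below -2.5 rad/s).
It fails at once if something else on the bench or in the case is lifted, carried or shifted by more than 30 mm (distance of any of bit_tin, sanding_block, screw_jar, glue_bottle, hammer, pencil from where it was at the start of the episode above 0.03 m).
It also fails if it takes over 58 s, if anything falls off the work surface, if the arm or the gripper's body presses on something with over 40 N, if the wrist force passes 120 N, or if a joint passes its speed limit or range.

### The arm

A 6-joint arm with a two-finger parallel gripper is mounted at the origin on the work surface. World frame = base frame: x ahead of the robot, y to its left, z up, the work surface at z = 0. Lengths are in mm, angles in degrees, forces in N, time in s.
With the tool pointing down it reaches from about 350 to 850 mm from the base axis. Payload 8.1 kg.
Tool frame: the origin (TCP) lies on the centre line of the jaws, within the pads' length; the fingertips stand 11 mm ahead of it and the grasp point (between the pads) lies 8 mm behind it; z points along the fingers, y is the direction in which the jaws open and shut (so a half turn about z gives the same grasp; the last joint's range is limited). The gripper opens to 85 mm and grips with 20 to 120 N. Pads are 22 mm wide; open, the fingers measure 114 mm over their backs; the gripper's body (76 mm by 85 mm) begins 54 mm behind the grasp point. The pads swing forward as they close: fully open they stand 13 mm farther back than shut.
Start: joints at [71.024, 7.471, 85.268, -0, 87.261, -4.893], TCP at [145.977, 581.976, 242.292] pointing down, gripper open.
Joint ranges: [-169.43, 169.43], [-51.17, 129.36], [1.28, 143.12], [-76.62, 256.62], [0, 156.53], [-152.29, 152.29]. Speed limits (degrees/s): [136.94, 136.94, 159.86, 180, 180, 180].

### API

Orientations are given as [roll, pitch, yaw] about the fixed x, y, z axes, in that order (R = Rz(yaw) Ry(pitch) Rx(roll)).
In Python, from bench import telemetry, viewer, r gives the robot as it stands.
- The arm moves only by the shell command python3 -m inch 'ROWS' [FORCE]. ROWS is JSON, a list of rows, each a list of 3 entries, a list of its own where there are three numbers: the shift along the tool's x, y, z in cm, then the turn, a rotation vector about the tool's x, y, z in rad, then the opening, from 0 (shut) to 1 (fully open). A call has 1 to 20 rows; each row is the pose to reach, as a shift and turn from the pose commanded when the call began, along the tool's axes at that moment; what a row does not reach only later rows make up. A row lasts 1/10 s, in which the tool goes at most 50 mm and 8.59 degrees, less where a joint would pass 70% of its speed; a pose out of reach is approached as far as the arm can. A call with a gripper value outside its range is refused whole. The fingers move at their own pace and stop on an object; FORCE is the grip in N (left out, the last holds). Time passes only in rows, so rows that repeat a pose let the fingers close. It gives the time, the measured TCP pose, the force and the opening at its end, in the units of the state.
- telemetry.sense(): the state, without advancing time (a new reading comes with each control period).
- viewer.snapshot(name): name is "scene" or "top"; returns the picture (480x640x3 uint8, red, green, blue); there is no depth.
- viewer.camera_model(name): a dict with "fx", "fy", "cx", "cy" (pixels), "cam_to_world" (4x4, takes a point from camera to world coordinates). Camera axes: x right, y down, z forward; pixel columns grow to the right and rows downward; lengths in mm; the calibration is good to about 2 mm. A picture is of the moment at which its call begins. camera_model takes no time and is no camera call.
- r.hand_in(): hands the job in, once; it reports no verdict.
The state is a dict: "time": time; "joint_pos": joint angles; "qd": joint speeds; "joint_efforts": joint torques, N m; "tool_pos": TCP position; "tcp_rot": TCP orientation; "ft_force": force on the tool from outside, world axes, zero at the start; "wrist_torque": the same for the moment, N m; "finger_gap": finger opening in mm.
Only numpy, scipy, OpenCV 4.12 (cv2) and the standard library are available. Lean on these libraries where they do the work, as an engineer would, in place of code of your own. Each camera call takes 0.05 s, during which the arm holds its last target.

## Working session

There is one attempt and no reset: what is moved stays moved. The work goes in short steps, Python scripts to look and compute and a shell command to move; the robot and the scene stay as the last step left them, time stands still between calls to the robot, and variables do not carry over. Pictures are saved under pics/ and viewed, and the job is handed in when it is done.

```bash
ls; mkdir -p pics; python3 - <<'E'
from bench import telemetry, viewer, r
import cv2,numpy as np
s=telemetry.sense();print(s)
for n in("scene","top"):
    cv2.imwrite(f"pics/{n}0.png",viewer.snapshot(n)[:,:,::-1])
    m=viewer.camera_model(n);print(n,m["fx"],m["fy"],m["cx"],m["cy"],np.round(m["cam_to_world"],3).tolist())
E
```

```text
pics
{'time': 0.0, 'joint_pos': array([ 7.10220112e+01,  7.51752444e+00,  8.53313859e+01,  3.99845718e-05,
        8.72595460e+01, -4.89215634e+00]), 'qd': array([ 0.03602263, -0.0413525 , -0.05374301,  0.03467515,  0.03847452,
       -0.00763847]), 'joint_efforts': array([-6.50436832e-04, -5.69412911e+01, -5.00537503e+01, -1.72397113e-04,
        1.49606791e-02, -5.88886550e-06]), 'tool_pos': array([145.81917745, 581.4587029 , 241.19901558]), 'tcp_rot': array([-1.79891942e+02, -9.28899974e-03,  1.65914157e+02]), 'ft_force': array([-0.34072218, -0.29109606, -0.60933037]), 'wrist_torque': array([-0.0221147 ,  0.00623741,  0.05528946]), 'finger_gap': 85.86014139740479}
scene 514.3368863024809 514.3368863024809 320.85812409143193 236.71740233732817 [[-0.012, 0.876, -0.483, 1019.41], [1.0, 0.012, -0.004, -44.256], [0.002, -0.483, -0.876, 1019.049], [0.0, 0.0, 0.0, 1.0]]
top 450.80849708641455 450.80849708641455 316.7602925270122 234.56355052903996 [[0.01, -0.991, 0.131, 384.894], [-0.999, -0.006, 0.033, -54.114], [-0.032, -0.132, -0.991, 1038.821], [0.0, 0.0, 0.0, 1.0]]
```

View pics/scene0.png

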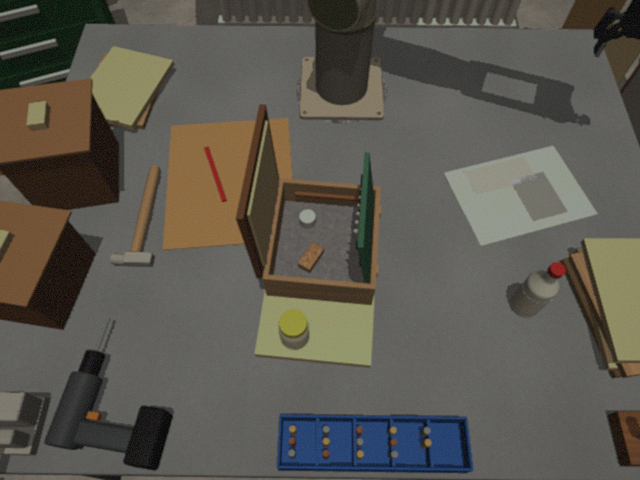

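View pics/top0.png

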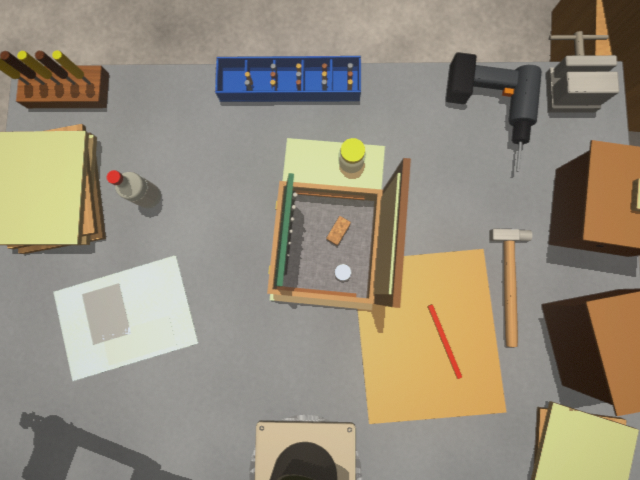

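The scene shows the case at scene ~(320,240) / top ~(330,245). The green flap is on the left in top and the lid on the right; the arm is out of view on the left. I'll enlarge crops to pick rim corners.

```bash
python3 - <<'E'
import cv2
t=cv2.imread("pics/top0.png");s=cv2.imread("pics/scene0.png")
cv2.imwrite("pics/t1.png",cv2.resize(t[130:320,260:420],None,fx=3.1,fy=3.1,interpolation=2)) 
cv2.imwrite("pics/s1.png",cv2.resize(s[100:310,230:390],None,fx=2.8,fy=2.8,interpolation=2))
E
```

```text
(no output)
```

View pics/t1.png

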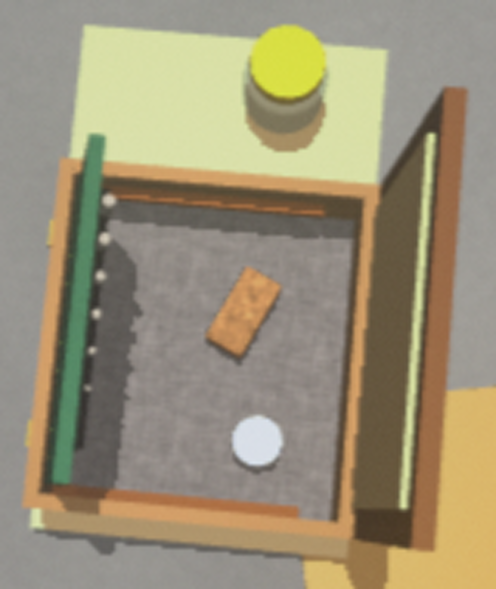

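View pics/s1.png

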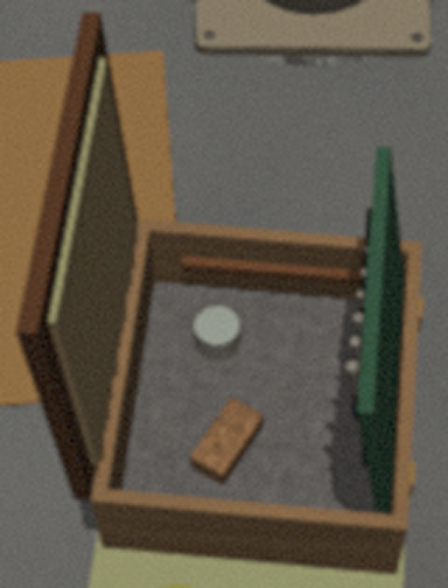

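```bash
cat > geo.py <<'E'
import numpy as np, cv2
from scipy.optimize import least_squares
from bench import viewer,telemetry
CM={n:viewer.camera_model(n) for n in("scene","top")}
def proj(n,P):
    m=CM[n];T=np.linalg.inv(np.array(m["cam_to_world"]));p=T[:3,:3]@P+T[:3,3]
    return np.array([m["fx"]*p[0]/p[2]+m["cx"],m["fy"]*p[1]/p[2]+m["cy"]])
def c2w(c,P):
    x,y,z,a=c[:4];ca,sa=np.cos(a),np.sin(a);return np.array([x+ca*P[0]-sa*P[1],y+sa*P[0]+ca*P[1],z+P[2]])
def flap(phi,l,y,n): return np.array([-95+l*np.cos(phi)-n*np.sin(phi),y,60+l*np.sin(phi)+n*np.cos(phi)])
def lid(th,l,y,n): return np.array([110-l*np.cos(th)+n*np.sin(th),y,85+l*np.sin(th)+n*np.cos(th)])
E
cat > fit.py <<'E'
from geo import *
t=lambda u,v:(u/3.1+260-.34,v/3.1+130-.34)
s=lambda u,v:(u/2.8+230-.32,v/2.8+100-.32)
R=lambda sx,sy:(lambda p:np.array([sx*110,sy*120,85.]))
F=lambda y,n:(lambda p:flap(p[4],160,y,n)); L=lambda y,n:(lambda p:lid(p[5],225,y,n))
obs=[("top",t(63,158),R(-1,1)),("top",t(25,507),R(-1,-1)),("top",t(350,525),R(1,-1)),("top",t(379,184),R(1,1)),
("scene",s(421,243),R(-1,-1)),("scene",s(403,522),R(-1,1)),("scene",s(95,494),R(1,1)),
("top",t(445,88),L(120,0)),("top",t(466,90),L(120,12)),("top",t(413,547),L(-120,0)),("top",t(435,550),L(-120,12)),
("scene",s(22,330),L(120,12)),("scene",s(45,333),L(120,0)),("scene",s(85,13),L(-120,12)),("scene",s(102,17),L(-120,0)),
("top",t(91,135),F(103,5)),("top",t(104,137),F(103,-5)),("top",t(54,481),F(-103,5)),("top",t(70,483),F(-103,-5)),
("scene",s(376,148),F(-103,-5)),("scene",s(390,150),F(-103,5)),("scene",s(358,410),F(103,-5)),("scene",s(372,412),F(103,5))]
f=lambda p:np.concatenate([proj(n,c2w(p,g(p)))-uv for n,uv,g in obs])
q=least_squares(f,[400,-60,15,-1.57,1.57,1.7],x_scale=[10,10,10,.1,.1,.1],loss='soft_l1')
p=q.x;print(np.round(p,3),np.degrees(p[3]));print(np.round(f(p).reshape(-1,2),1).tolist())
np.save("fit.npy",p)
for nm,P in [("flapedge",flap(p[4],160,0,0)),("lidedge",lid(p[5],225,0,0)),("lidhinge",lid(0,0,0,0)),("flaphinge",flap(0,0,0,0))]: print(nm,np.round(c2w(p,P)))
def lift(n,uv,z):
    m=CM[n];M=np.array(m["cam_to_world"]);d=M[:3,:3]@[(uv[0]-m["cx"])/m["fx"],(uv[1]-m["cy"])/m["fy"],1];return M[:3,3]+d*(z-M[2,3])/d[2]
print("jar",lift("top",t(288,62),p[2]+85))
E
python3 fit.py
```

```text
[496.524 -41.405  14.627  -1.653   1.418   1.605] -94.73416938308534
[[-0.5, 0.1], [-0.2, 0.0], [1.1, 4.3], [0.5, 0.3], [0.3, -0.4], [1.9, 2.2], [-0.7, 2.3], [-0.6, -0.3], [-0.0, -0.2], [-0.8, 0.4], [-0.2, 0.2], [-0.9, 1.0], [-1.6, 0.4], [-0.2, 0.1], [0.3, -1.0], [-0.2, -0.1], [1.0, -0.1], [0.1, 0.5], [0.5, 0.3], [0.1, -0.2], [0.3, -1.0], [0.1, 0.7], [0.8, 0.0]]
flapedge [502.  29. 233.]
lidedge [ 487. -159.  324.]
lidhinge [ 487. -151.  100.]
flaphinge [504.  53.  75.]
jar [694.12939048 -97.82867529  99.62731292]
```

```bash
python3 -m inch '[[[-1,-0.8,0],[0,0,0],0],[[-3,-2.4,0],[0,0,-0.02],0],[[-6,-4.8,0],[0,0,-0.04],0],[[-9,-7.2,0],[0,0,-0.06],0],[[-12,-9.6,0],[0,0,-0.08],0],[[-15,-12,0],[0,0,-0.1],0],[[-18,-14.4,0],[0,0,-0.12],0],[[-21,-16.9,0],[0,0,-0.14],0],[[-24,-19.3,0],[0,0,-0.163],0],[[-27,-21.7,0],[0,0,-0.163],0],[[-30,-24.1,0],[0,0,-0.163],0],[[-33,-26.5,0],[0,0,-0.163],0],[[-36,-28.9,0],[0,0,-0.163],0],[[-39,-31.3,0],[0,0,-0.163],0],[[-42,-33.7,0],[0,0,-0.163],0],[[-44.5,-35.8,0],[0,0,-0.163],0],[[-46,-37,0],[0,0,-0.163],0],[[-46.8,-37.6,0],[0,0,-0.163],0],[[-46.8,-37.6,0],[0,0,-0.163],0]]' 20
cat > look.py <<'E'
import sys;from geo import *
p=np.load("fit.npy");s=telemetry.sense()
d=s["tool_pos"]-[p[0],p[1],p[2]];ca,sa=np.cos(p[3]),np.sin(p[3])
print(s["time"],"case TCP",np.round([ca*d[0]+sa*d[1],-sa*d[0]+ca*d[1],d[2]],1),"rot",np.round(s["tcp_rot"],1),"F",np.round(s["ft_force"],1),"J",np.round(s["joint_pos"]),s["finger_gap"])
if len(sys.argv)>1:
    k=sys.argv[1];a=viewer.snapshot("top")[60:360,160:460,::-1];b=viewer.snapshot("scene")[60:360,180:480,::-1]
    cv2.imwrite(f"pics/{k}.png",cv2.resize(np.hstack([a,b]),(800,400),interpolation=cv2.INTER_CUBIC))
E
python3 look.py a1
```

```text
time: 2.0
tool_pos: [508.5, 102.2, 242.0]
tcp_rot: [-180.0, -0.0, 175.1]
ft_force: [0.5, 1.0, 0.1]
finger_gap: -0.1
2.0 case TCP [-1.441e+02  1.000e-01  2.274e+02] rot [-180.    -0.   175.1] F [0.5 1.  0.1] J [  6.  -5.  98.  -0.  87. -79.] -0.10883527640850836
```

View pics/a1.png

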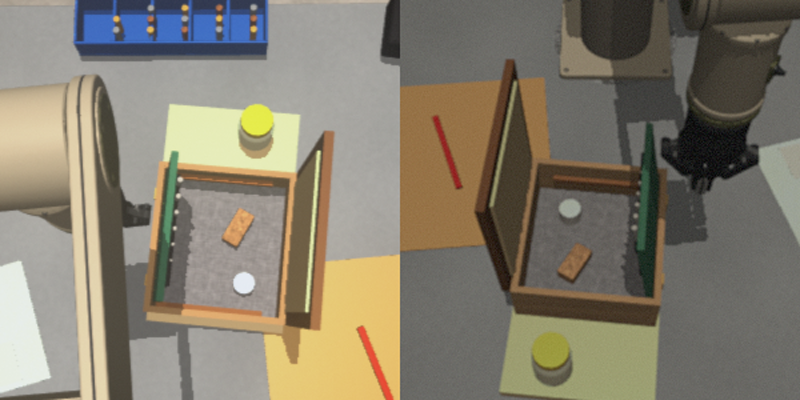

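The top view (left half) shows the gripper at ~(135,215) just in front of the flap, aligned with it and clear of everything. Next I'll compute the folding arc.

```bash
python3 - <<'E'
from geo import *
# cmd start case approx (-144.5,0,227.7)
for phi in np.append(np.linspace(1.55,0,20),[-.03,-.06]):
    r=128+22*max(phi,0)/1.55
    P=flap(phi,r,0,5);x,z=P[0]-14.5,P[2]+11
    print(round(phi,2),"case",np.round([x,z]),"tool y,z cm",round(-(x+144.5)/10,2),round((227.7-z)/10,2))
E
```

```text
1.55 case [-111.  221.] tool y,z cm -3.31 0.66
1.47 case [-99. 220.] tool y,z cm -4.52 0.81
1.39 case [-87. 217.] tool y,z cm -5.71 1.06
1.31 case [-76. 214.] tool y,z cm -6.86 1.4
1.22 case [-65. 209.] tool y,z cm -7.98 1.83
1.14 case [-54. 204.] tool y,z cm -9.04 2.35
1.06 case [-44. 198.] tool y,z cm -10.05 2.94
0.98 case [-34. 192.] tool y,z cm -11.0 3.62
0.9 case [-26. 184.] tool y,z cm -11.89 4.36
0.82 case [-17. 176.] tool y,z cm -12.7 5.16
0.73 case [-10. 167.] tool y,z cm -13.44 6.02
0.65 case [ -3. 158.] tool y,z cm -14.1 6.94
0.57 case [  2. 149.] tool y,z cm -14.68 7.89
0.49 case [  7. 139.] tool y,z cm -15.18 8.88
0.41 case [ 11. 129.] tool y,z cm -15.58 9.9
0.33 case [ 15. 118.] tool y,z cm -15.9 10.94
0.24 case [ 17. 108.] tool y,z cm -16.13 12.0
0.16 case [18. 97.] tool y,z cm -16.28 13.06
0.08 case [19. 87.] tool y,z cm -16.33 14.12
0.0 case [18. 76.] tool y,z cm -16.3 15.17
-0.03 case [19. 72.] tool y,z cm -16.31 15.55
-0.06 case [19. 68.] tool y,z cm -16.31 15.94
```

```bash
python3 -m inch '[[[0,-1.6,0.4],[0,0,0],0],[[0,-3.3,0.7],[0,0,0],0],[[0,-4.5,0.8],[0,0,0],0],[[0,-5.1,0.9],[0,0,0],0],[[0,-5.7,1.1],[0,0,0],0],[[0,-6.3,1.2],[0,0,0],0],[[0,-6.9,1.4],[0,0,0],0],[[0,-7.4,1.6],[0,0,0],0],[[0,-8,1.8],[0,0,0],0],[[0,-8.5,2.1],[0,0,0],0],[[0,-9,2.4],[0,0,0],0],[[0,-9,2.4],[0,0,0],0]]'
python3 look.py a2
```

```text
time: 3.3
tool_pos: [500.6, 12.9, 217.5]
tcp_rot: [-180.0, -0.1, 175.2]
ft_force: [0.7, 0.1, 0.5]
finger_gap: -0.0
3.3 case TCP [-54.5  -0.4 202.9] rot [-1.800e+02 -1.000e-01  1.752e+02] F [0.7 0.1 0.5] J [ -4.  -7. 103.  -0.  85. -90.] -0.04851301978211263
```

View pics/a2.png

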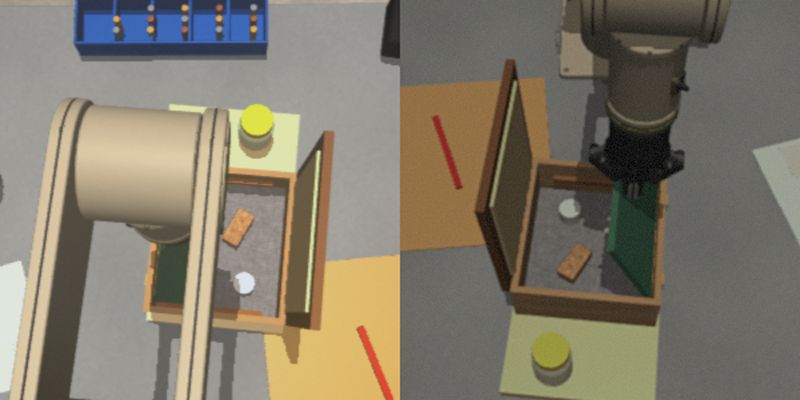

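```bash
python3 - <<'E'
from geo import *
for z in (206,250,300,350,400,450,500): print(z,proj("scene",np.array([500,13,z])),proj("top",np.array([500,13,z])))
E
```

```text
206 [354.0685537  203.76910081] [295.7950453  231.95562008]
250 [355.49800552 190.57100485] [293.85504643 228.54470791]
300 [357.27430154 174.1705042 ] [291.37651171 224.18694031]
350 [359.23658064 156.05282616] [288.54707357 219.21221318]
400 [361.41566583 135.93338235] [285.28653521 213.4795243 ]
450 [363.84958951 113.46102064] [281.48824668 206.80136136]
500 [366.5858321  88.1973553] [277.00721743 198.92280152]
```

```bash
python3 -m inch '[[[0,-0.5,0.3],[0,0,0],0],[[0,-1.1,0.5],[0,0,0],0],[[0,-2,1.2],[0,0,0],0],[[0,-2.9,2],[0,0,0],0],[[0,-3.7,2.8],[0,0,0],0],[[0,-4.4,3.6],[0,0,0],0],[[0,-5.1,4.5],[0,0,0],0],[[0,-5.7,5.5],[0,0,0],0],[[0,-6.2,6.5],[0,0,0],0],[[0,-6.6,7.5],[0,0,0],0],[[0,-6.9,8.5],[0,0,0],0],[[0,-7.1,9.6],[0,0,0],0],[[0,-7.3,10.7],[0,0,0],0],[[0,-7.3,11.3],[0,0,0],0],[[0,-7.3,11.7],[0,0,0],0],[[0,-7.3,11.7],[0,0,0],0]]'
python3 look.py a3
```

```text
time: 5.0
tool_pos: [494.4, -58.7, 100.5]
tcp_rot: [180.0, -0.1, 175.3]
ft_force: [0.0, 0.7, 0.0]
finger_gap: 0.1
5.0 case TCP [17.4 -0.7 85.8] rot [ 1.800e+02 -1.000e-01  1.753e+02] F [0.  0.7 0. ] J [-13.  -2. 110.   0.  72. -98.] 0.054178666385865944
```

View pics/a3.png

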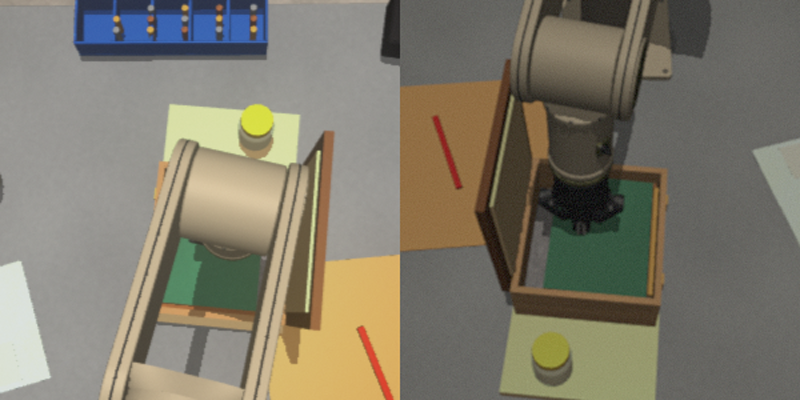

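The flap is nearly flat and the lid is untouched. Now I'll press slowly to the stop.

```bash
python3 -m inch '[[[0,0,0.3],[0,0,0],0],[[0,0,0.6],[0,0,0],0],[[0,0,0.9],[0,0,0],0],[[0,0,1.1],[0,0,0],0],[[0,0,1.1],[0,0,0],0]]'; python3 look.py
python3 -m inch '[[[0,0,0.2],[0,0,0],0],[[0,0,0.3],[0,0,0],0],[[0,0,0.3],[0,0,0],0]]'; python3 look.py a4
```

```text
time: 5.6
tool_pos: [495.7, -59.3, 94.2]
tcp_rot: [-180.0, 0.1, 175.3]
ft_force: [-17.4, 2.7, 36.2]
finger_gap: 0.0
5.6 case TCP [17.9  0.7 79.6] rot [-1.800e+02  1.000e-01  1.753e+02] F [-17.4   2.7  36.2] J [-13.  -1. 110.  -0.  71. -98.] 0.015610875571191011
time: 5.9
tool_pos: [496.0, -59.3, 93.8]
tcp_rot: [-180.0, 0.1, 175.3]
ft_force: [-30.7, 4.6, 61.0]
finger_gap: -0.3
5.9 case TCP [17.8  0.9 79.2] rot [-1.800e+02  1.000e-01  1.753e+02] F [-30.7   4.6  61. ] J [-13.  -1. 110.  -0.  71. -98.] -0.33380382636126765
```

```bash
python3 -m inch '[[[0,0,-0.5],[0,0,0],0],[[0,0,-1.5],[0,0,0],0],[[0,0,-4],[0,0,0],0],[[0,0,-8],[0,0,0],0],[[0,0,-12],[0,0,0],0],[[0,0,-16],[0,0,0],0],[[0,0,-20],[0,0,0],0],[[0,0,-24],[0,0,0],0],[[0,0,-27],[0,0,0],0],[[0,0,-28.5],[0,0,0],0],[[0,0,-29],[0,0,0],0],[[0,0,-29],[0,0,0],0]]'; python3 look.py a5
python3 - <<'E'
import cv2
from geo import *
cv2.imwrite("pics/a6.png",cv2.resize(viewer.snapshot("scene")[150:310,230:400,::-1],None,fx=3.5,fy=3.5,interpolation=2))
E
```

```text
time: 7.2
tool_pos: [494.9, -59.0, 376.5]
tcp_rot: [180.0, -0.1, 175.3]
ft_force: [-0.1, -0.3, -0.4]
finger_gap: -0.3
7.2 case TCP [ 1.770e+01 -1.000e-01  3.618e+02] rot [ 1.800e+02 -1.000e-01  1.753e+02] F [-0.1 -0.3 -0.4] J [-13.  -9.  88.   0. 101. -98.] -0.2873242588157687
```

View pics/a5.png

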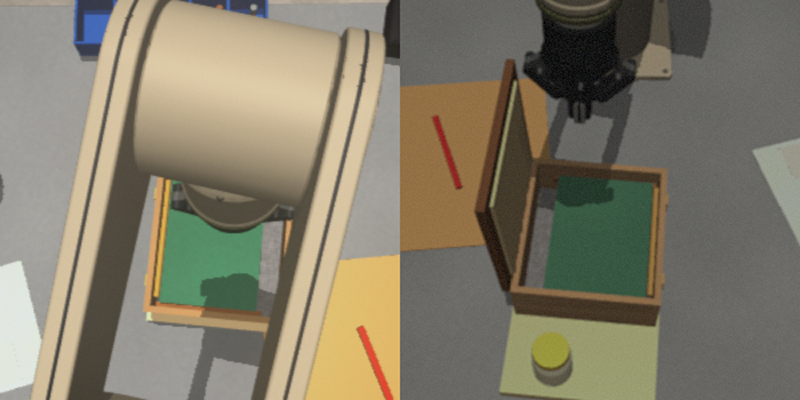

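View pics/a6.png

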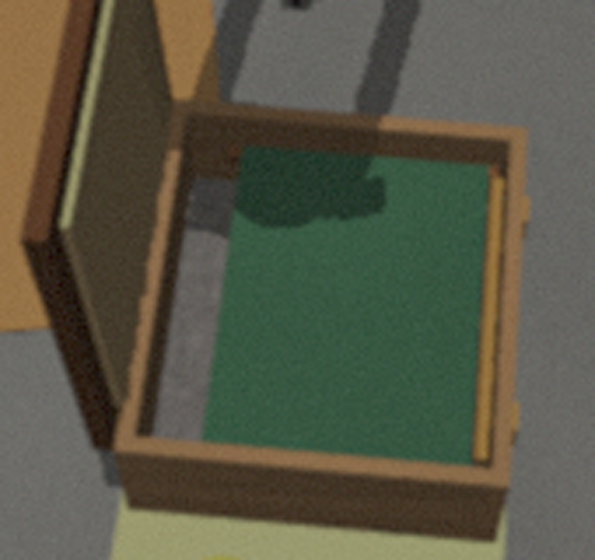

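The flap lies green-side up in the case, below the rim. I'll check its angle by its free-edge corners at (298,192) and (288,275).

```bash
python3 - <<'E'
from geo import *
p=np.load("fit.npy")
for phi in(0,.05,.1):
  print(phi,[proj("scene",c2w(p,flap(phi,l,y,5))).round(1).tolist() for l in (160,) for y in(-103,103)], "occl rim",proj("scene",c2w(p,np.array([0,110,85.]))).round(1))
print(p)
# lid arc
for th in np.append(np.linspace(1.75,0,25),[-.02]):
    r=195
    P=lid(th,r,0,12);x,z=P[0]+14.5,P[2]+11
    print(round(th,2),"case",np.round([x,z]),"tool y,z cm rel (170,290)",round(-(x-170)/10,2),round((290-z)/10,2))
E
```

```text
0 [[299.2, 191.3], [287.4, 276.7]] occl rim [319.4 278.6]
0.05 [[299.3, 189.3], [287.4, 275.1]] occl rim [319.4 278.6]
0.1 [[299.6, 187.2], [287.6, 273.4]] occl rim [319.4 278.6]
[496.52366497 -41.405175    14.62731292  -1.65342317   1.41812327
   1.60484594]
1.75 case [171. 286.] tool y,z cm rel (170,290) -0.11 0.43
1.68 case [157. 289.] tool y,z cm rel (170,290) 1.29 0.14
1.6 case [143. 290.] tool y,z cm rel (170,290) 2.7 -0.05
1.53 case [129. 291.] tool y,z cm rel (170,290) 4.12 -0.13
1.46 case [115. 291.] tool y,z cm rel (170,290) 5.55 -0.11
1.39 case [100. 290.] tool y,z cm rel (170,290) 6.96 0.01
1.31 case [ 86. 288.] tool y,z cm rel (170,290) 8.37 0.24
1.24 case [ 72. 284.] tool y,z cm rel (170,290) 9.76 0.57
1.17 case [ 59. 280.] tool y,z cm rel (170,290) 11.11 1.0
1.09 case [ 46. 275.] tool y,z cm rel (170,290) 12.44 1.53
1.02 case [ 33. 269.] tool y,z cm rel (170,290) 13.72 2.15
0.95 case [ 20. 261.] tool y,z cm rel (170,290) 14.95 2.86
0.88 case [  9. 253.] tool y,z cm rel (170,290) 16.13 3.66
0.8 case [ -2. 245.] tool y,z cm rel (170,290) 17.24 4.55
0.73 case [-13. 235.] tool y,z cm rel (170,290) 18.29 5.51
0.66 case [-23. 224.] tool y,z cm rel (170,290) 19.27 6.55
0.58 case [-32. 213.] tool y,z cm rel (170,290) 20.16 7.66
0.51 case [-40. 202.] tool y,z cm rel (170,290) 20.98 8.83
0.44 case [-47. 189.] tool y,z cm rel (170,290) 21.7 10.05
0.36 case [-53. 177.] tool y,z cm rel (170,290) 22.34 11.33
0.29 case [-59. 164.] tool y,z cm rel (170,290) 22.88 12.64
0.22 case [-63. 150.] tool y,z cm rel (170,290) 23.32 14.0
0.15 case [-67. 136.] tool y,z cm rel (170,290) 23.67 15.38
0.07 case [-69. 122.] tool y,z cm rel (170,290) 23.91 16.78
0.0 case [-70. 108.] tool y,z cm rel (170,290) 24.05 18.2
-0.02 case [-71. 104.] tool y,z cm rel (170,290) 24.07 18.59
```

```bash
python3 -m inch '[[[0,-1,0],[0,0,0],0],[[0,-3,0],[0,0,0],0],[[0,-6,0],[0,0,0],0],[[0,-9,0],[0,0,0],0],[[0,-12,0],[0,0,0],0],[[0,-15,0],[0,0,0],0],[[0,-17.5,0],[0,0,0],0],[[0,-19.2,0],[0,0,0],0],[[0,-19.2,1],[0,0,0],0],[[0,-19.2,3],[0,0,0],0],[[0,-19.2,5],[0,0,0],0],[[0,-19.2,6.5],[0,0,0],0],[[0,-19.2,7.2],[0,0,0],0],[[0,-19.2,7.2],[0,0,0],0]]'; python3 look.py a7
```

```text
time: 8.75
tool_pos: [478.7, -249.6, 303.9]
tcp_rot: [179.9, -0.1, 175.3]
ft_force: [-0.1, 0.8, -0.1]
finger_gap: -0.2
8.75 case TCP [209.   -0.6 289.3] rot [ 1.799e+02 -1.000e-01  1.753e+02] F [-0.1  0.8 -0.1] J [ -33.   -3.   89.    0.   93. -118.] -0.23409398702963818
```

View pics/a7.png

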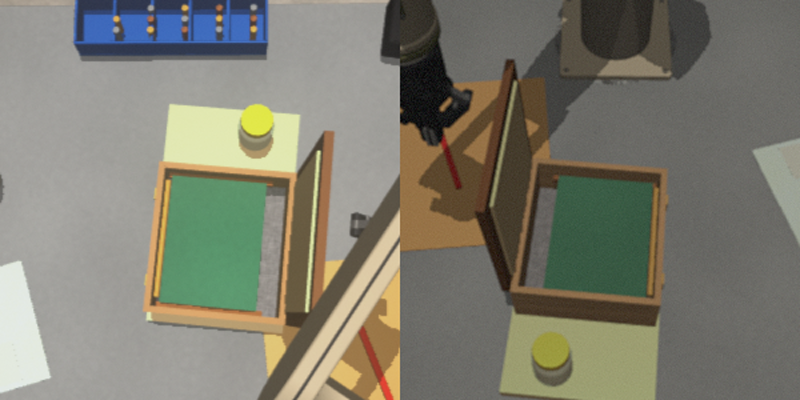

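```bash
python3 - <<'E'
from geo import *
for th in np.append(np.linspace(1.68,0,29),[-.02]):
    r=195+min(17,17*max(th-.6,0)/.9)
    P=lid(th,r,0,12);x,z=P[0]+14.5,P[2]+11
    print(round(th,2),"y,z",round(-(x-209.5)/10,1),round((290-z)/10,1))
E
```

```text
1.68 y,z 5.0 -1.5
1.62 y,z 6.3 -1.7
1.56 y,z 7.5 -1.8
1.5 y,z 8.8 -1.8
1.44 y,z 10.1 -1.7
1.38 y,z 11.3 -1.4
1.32 y,z 12.5 -1.1
1.26 y,z 13.7 -0.7
1.2 y,z 14.9 -0.3
1.14 y,z 16.0 0.3
1.08 y,z 17.1 0.8
1.02 y,z 18.1 1.5
0.96 y,z 19.1 2.2
0.9 y,z 20.0 2.9
0.84 y,z 20.9 3.7
0.78 y,z 21.8 4.6
0.72 y,z 22.5 5.5
0.66 y,z 23.3 6.4
0.6 y,z 23.9 7.4
0.54 y,z 24.6 8.3
0.48 y,z 25.2 9.3
0.42 y,z 25.8 10.4
0.36 y,z 26.3 11.4
0.3 y,z 26.8 12.5
0.24 y,z 27.2 13.6
0.18 y,z 27.5 14.7
0.12 y,z 27.7 15.9
0.06 y,z 27.9 17.0
0.0 y,z 28.0 18.2
-0.02 y,z 28.0 18.6
```

```bash
python3 -m inch '[[[0,1.5,-0.8],[0,0,0],0],[[0,3.5,-1.5],[0,0,0],0],[[0,5,-1.6],[0,0,0],0],[[0,5.7,-1.6],[0,0,0],0],[[0,6.3,-1.7],[0,0,0],0],[[0,6.9,-1.8],[0,0,0],0],[[0,7.5,-1.8],[0,0,0],0],[[0,8.1,-1.8],[0,0,0],0],[[0,8.8,-1.8],[0,0,0],0],[[0,9.4,-1.8],[0,0,0],0],[[0,10.1,-1.7],[0,0,0],0],[[0,10.7,-1.6],[0,0,0],0],[[0,11.3,-1.4],[0,0,0],0],[[0,11.3,-1.4],[0,0,0],0]]'; python3 look.py a8
```

```text
time: 10.25
tool_pos: [488.4, -136.6, 318.8]
tcp_rot: [179.9, -0.0, 175.3]
ft_force: [0.3, -0.1, -0.7]
finger_gap: 0.1
10.25 case TCP [ 9.560e+01 -2.000e-01  3.042e+02] rot [179.9  -0.  175.3] F [ 0.3 -0.1 -0.7] J [ -21.   -8.   93.    0.   95. -107.] 0.06548153788911915
```

View pics/a8.png

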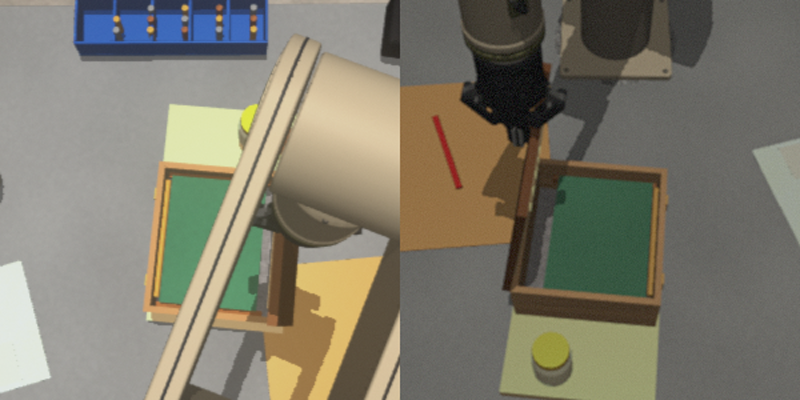

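The lid is coming over (scene ~(530,170)), pushed by the fingertip. I'll continue.

```bash
python3 -m inch '[[[0,0.6,0.1],[0,0,0],0],[[0,1.2,0.3],[0,0,0],0],[[0,2.4,0.7],[0,0,0],0],[[0,3.6,1.1],[0,0,0],0],[[0,4.7,1.7],[0,0,0],0],[[0,5.8,2.2],[0,0,0],0],[[0,6.8,2.9],[0,0,0],0],[[0,7.8,3.6],[0,0,0],0],[[0,8.7,4.3],[0,0,0],0],[[0,9.6,5.1],[0,0,0],0],[[0,10.5,6],[0,0,0],0],[[0,11.2,6.9],[0,0,0],0],[[0,12,7.8],[0,0,0],0],[[0,12.6,8.8],[0,0,0],0],[[0,12.6,8.8],[0,0,0],0]]'; python3 look.py a9
```

```text
time: 11.85
tool_pos: [497.8, -11.3, 229.0]
tcp_rot: [180.0, -0.2, 175.3]
ft_force: [-0.3, -0.0, 0.7]
finger_gap: -0.0
11.85 case TCP [-30.1  -1.2 214.3] rot [180.   -0.2 175.3] F [-0.3 -0.   0.7] J [ -7.  -8. 102.   0.  86. -93.] -0.028162156968374978
```

View pics/a9.png

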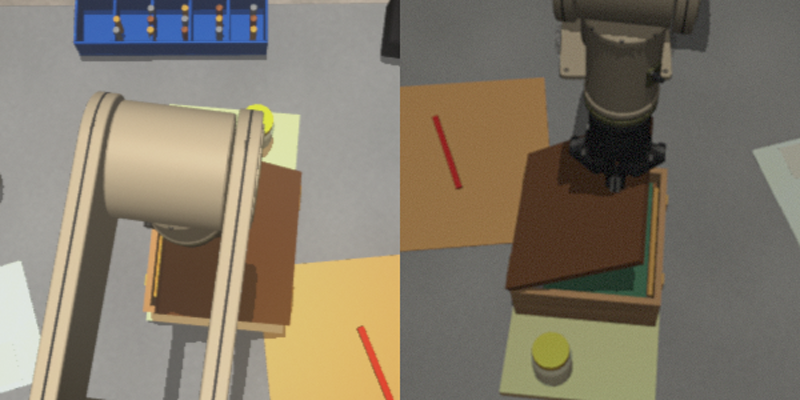

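```bash
python3 -m inch '[[[0,0.3,0.5],[0,0,0],0],[[0,0.7,1],[0,0,0],0],[[0,1.3,1.9],[0,0,0],0],[[0,1.9,3],[0,0,0],0],[[0,2.4,4],[0,0,0],0],[[0,2.9,5.1],[0,0,0],0],[[0,3.3,6.2],[0,0,0],0],[[0,3.6,7.3],[0,0,0],0],[[0,3.8,8.1],[0,0,0],0],[[0,3.9,8.8],[0,0,0],0],[[0,4,9.2],[0,0,0],0],[[0,4,9.6],[0,0,0],0],[[0,4,9.9],[0,0,0],0],[[0,4,10.2],[0,0,0],0],[[0,4,10.4],[0,0,0],0],[[0,4,10.4],[0,0,0],0]]'; python3 look.py
```

```text
time: 13.55
tool_pos: [502.1, 27.6, 127.1]
tcp_rot: [-180.0, -0.0, 175.3]
ft_force: [-1.0, 0.2, -0.1]
finger_gap: 0.0
13.55 case TCP [-6.920e+01 -1.000e-01  1.124e+02] rot [-180.    -0.   175.3] F [-1.   0.2 -0.1] J [ -3.  -3. 108.  -0.  75. -88.] 0.038849422649336336
```

```bash
python3 -m inch '[[[0,0,0.2],[0,0,0],0],[[0,0,0.4],[0,0,0],0],[[0,0,0.4],[0,0,0],0]]'; python3 look.py;python3 -m inch '[[[0,0,0.1],[0,0,0],0],[[0,0,0.3],[0,0,0],0],[[0,0,0.3],[0,0,0],0]]'; python3 look.py
```

```text
time: 13.85
tool_pos: [502.3, 27.5, 126.6]
tcp_rot: [-180.0, 0.0, 175.3]
ft_force: [-16.4, 1.5, 28.9]
finger_gap: 0.2
13.85 case TCP [-6.92e+01  1.00e-01  1.12e+02] rot [-180.     0.   175.3] F [-16.4   1.5  28.9] J [ -3.  -3. 108.  -0.  75. -88.] 0.15383561316344463
time: 14.15
tool_pos: [502.5, 27.5, 126.4]
tcp_rot: [-180.0, 0.0, 175.3]
ft_force: [-29.7, 0.2, 54.6]
finger_gap: 0.0
14.15 case TCP [-69.2   0.3 111.8] rot [-180.     0.   175.3] F [-29.7   0.2  54.6] J [ -3.  -3. 108.  -0.  75. -88.] 0.031284186008910815
```

The stop is firm at 29 to 55 N with under 1 mm of travel. I'll back off and check.

```bash
python3 -m inch '[[[0,0,-0.4],[0,0,0],0],[[0,0,-1.2],[0,0,0],0],[[0,0,-4],[0,0,0],0],[[0,1,-8],[0,0,0],0],[[0,4,-11],[0,0,0],0],[[0,8,-13],[0,0,0],0],[[0,12,-13],[0,0,0],0],[[0,16,-13],[0,0,0],0],[[0,20,-13],[0,0,0],0],[[0,23,-13],[0,0,0],0],[[0,24,-13],[0,0,0],0],[[0,24,-13],[0,0,0],0]]'; python3 look.py b1
python3 - <<'E'
from geo import *
p=np.load("fit.npy")
cv2.imwrite("pics/b2.png",cv2.resize(viewer.snapshot("scene")[150:310,230:400,::-1],None,fx=3.5,fy=3.5,interpolation=2))
for th in(0,.03,.06): print(th,[((proj("scene",c2w(p,lid(th,225,y,12)))-[230,150])*3.5).round().tolist() for y in(-120,120)])
E
```

```text
time: 15.35
tool_pos: [521.7, 267.7, 249.7]
tcp_rot: [-180.0, -0.0, 175.4]
ft_force: [-0.4, -0.0, -0.1]
finger_gap: 0.1
15.35 case TCP [-310.1   -0.4  235.1] rot [-180.    -0.   175.4] F [-0.4 -0.  -0.1] J [ 22.   5.  87.  -0.  88. -63.] 0.0636202468891951
0 [[536.0, 116.0], [521.0, 476.0]]
0.03 [[537.0, 109.0], [521.0, 471.0]]
0.06 [[537.0, 103.0], [521.0, 466.0]]
```

View pics/b1.png

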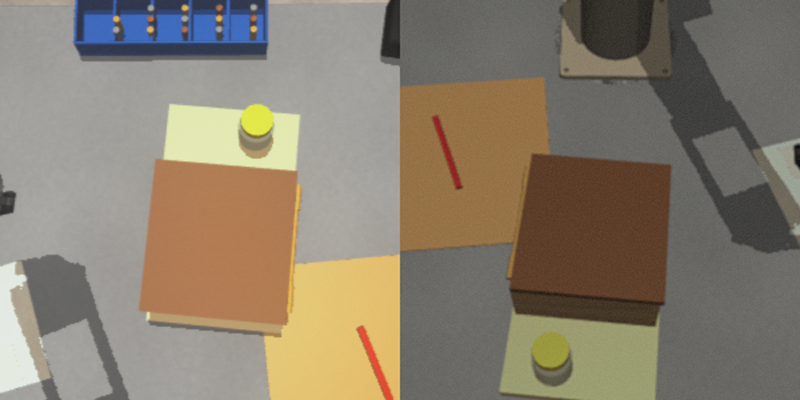

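View pics/b2.png

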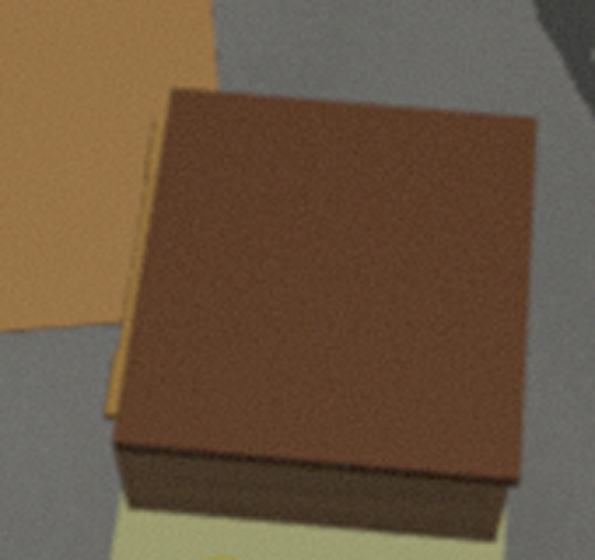

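The lid's edge corners are at crop (536,119) and (519,481). The shut prediction is (536,116) and (521,476), so the lid reads as fully shut. The jar and pencil look unmoved, and the robot is clear of everything.

```bash
python3 -c "
from bench import r
print(r.hand_in())"
```

```text
the job is handed in; nothing more can be done
None
```

I handed in the job with the flap folded flat and the lid shut. Both were moved only by pushing with the closed fingertips, and the job took 15.4 s of the 58 s allowed.

- **Flap:** I pushed the green flap down along its arc until it hit a firm stop. Its free-edge corners in the scene picture were within about 1.5 px of the flat prediction, and the lid was still upright.
- **Lid:** I pushed the lid over from behind at about 0.6 rad/s, then pressed it to a firm stop at 29 to 55 N. Its edge corners match the fully shut prediction within about 1.5 px, and it looks the same after I backed off.
- **Robot:** The arm was well clear of everything when I handed in, reading about 0 N.
- **Rest of the bench:** The jar and pencil look unmoved by eye. The last pictures didn't include the hammer or bottle, but the path kept clear of both. The tin and cork block are now hidden under the flap, so I couldn't check them at the end; nothing went near them.

One thing disagreed: both stops came 3 to 4 mm higher than I predicted. I put this down to a small error in my height estimate or in the assumed fingertip length. The pressing force on the flap and lid peaked at about 68 N on the wrist, below the 120 N limit. I got no verdict from the hand-in.

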